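# Press the cap mat onto a deep-well plate

## Task

Slide the carriage with the deep-well plate fully home against the back stop of the plate press, then swing the press's handle down to its stop so that the cap mat is pressed on, and let the handle come back up to rest. Leave the plate home in the press and do not knock the other things on the bench about.

Things in the scene. Friction and masses are not known exactly. Their poses are not given: they have to be found in the camera images.
- press: Fixed plate press: grey base, x -150 to 100 mm, 200 wide, 15 high; white portal x -15 to 75, y -93 to 93, 235 high; aluminium platen under its head reaches forward to x = -42, underside 95 mm up when raised. Origin at table height under the platen's centre. x runs along the carriage channel from the open front to the back stop, y towards the handle's side, z up.
- press_home (a point): Fixed point of the press, 115 mm in front of its origin and 48.5 mm up: where carriage_grip is when the carriage is fully home. Axes as the press.
- carriage_grip (a point): Centre of the upright push plate (14 mm thick along x, 70 wide along y, 21 to 76 mm above the table) at the front end of the loose aluminium carriage, 0.3 to 0.6 kg, that slides along the press's x between rails, 30 to 80 mm short of home at the start; pushing takes 3 to 9 N. It carries a white plate 85 x 127 mm, 72 mm behind this point, topped by the cap mat 70 mm up. Axes as the press.
- cap_mat (a joint): How far the grey cap mat on the plate is pressed down into it (m): 0 loose on top, 0.005 fully down. The platen presses it when the carriage is home and the handle is swung to its stop; it stays where it is left.
- lever (a joint): Angle of the press's handle (rad): 0 at rest, the arm 55 degrees above level, leaning to the front (-x of the press); grows as it swings forward and down; 0.873 at the lower stop, 5 degrees above level. A spring drives it back to 0. Force across the arm at the tip: about 5 N at the start, 12 to 15 N at the stop. It drives the platen down 30.5 mm.
- lever_grip (a point): Middle of the free part of the handle's bar: round, black, 24 mm in diameter, level, along the press's y; the bar runs 55 mm outwards (+y) from this point and about 50 mm inwards to the handle's steel arm (16 mm rod). 170 mm from the hinge axis; 279 mm above the table at rest, 155 mm at the stop. Turns with the handle.
- lever_hinge (a point): Fixed point on the hinge axis of the handle (axis along the press's y), level with lever_grip along y; 30 mm behind the press's origin (+x) and 140 mm above the table. Axes as the press.
- tip_box: Bystander: dark teal pipette-tip box, 122 x 82 x 50 mm, origin under its centre.
- tip_box2: Bystander: second teal tip box with white tips, 122 x 82 x 50 mm, origin under its centre.
- pcr_rack: Bystander: low pink rack, 122 x 82 x 30 mm, origin under its centre.
- bottle: Bystander: bottle, 64 mm diameter, 130 mm high; origin under its centre.
- jar: Bystander: jar, 70 mm diameter, 85 mm high; origin under its centre.
- pipette: Bystander: hand pipette lying on the bench, about 250 mm long along its x, 26 mm wide; origin near the middle, under it.

How it is judged:
By the outcome, as a careful person would: the job done as asked, in the order asked, and still so for the second after the job is handed in, with the robot touching nothing.
It also fails if it takes over 61 s, if anything falls off the work surface, if the arm or the gripper's body presses on something with over 40 N, if the wrist force passes 120 N, or if a joint passes its speed limit or range.

## Robot

A 6-joint arm with a two-finger parallel gripper is mounted at the origin on the work surface. World frame = base frame: x ahead of the robot, y to its left, z up, the work surface at z = 0. Lengths are in m, angles in rad, forces in N, time in s.
With the tool pointing down it reaches from about 0.425 to 0.95 m from the base axis. Payload 3.5 kg.
Tool frame: the origin (TCP) lies at the very end of the fingers, on their centre line; the grasp point (between the pads) lies ctrl.grip_point_offset behind it (ctrl.grip_point_offset is the distance from the TCP to the grasp point, in m); z points along the fingers, y is the direction in which the jaws open and shut (so a half turn about z gives the same grasp; the last joint's range is limited). The gripper opens to 85 mm and grips with 20 to 120 N. Pads are 22 mm wide; open, the fingers measure 114 mm over their backs; the gripper's body (76 mm by 85 mm) begins 54 mm behind the grasp point. The pads swing forward as they close: fully open they stand 13 mm farther back than shut.
Start: joints at [-1.291, 0.286, 1.577, -0, 1.279, -0.15], TCP at [0.281, -0.614, 0.231] pointing down, gripper open.
Joint ranges: [-2.77, 2.77], [-0.9, 2.22], [0.21, 2.48], [-1.53, 4.67], [0.24, 2.81], [-2.84, 2.84]. Speed limits (rad/s): [2.79, 2.79, 3.14, 3.14, 3.14, 3.14].

## Interface

Orientations are given as a unit quaternion [x, y, z, w].
In Python, from plant import telemetry, imaging, ticket, finder, ctrl gives the robot as it stands. The module is installed in compiled form; this text tells all that it offers.
- The arm moves only by the shell command python3 -m crank 'ROWS' [FORCE]. ROWS is JSON, a list of rows, each a list of 7 numbers: the shift along the tool's x, y, z scaled (see below), then the turn, a rotation vector about the tool's x, y, z scaled (see below), then the opening, from 0 (shut) to 1 (fully open). A call has 1 to 12 rows; each row is the pose to reach, as a shift and turn from the pose commanded when the call began, along the tool's axes at that moment; what a row does not reach only later rows make up. The controller multiplies each number of a shift by 0.15 m and each number of a turn by 90 degrees. A row lasts 1/10 s, in which the tool goes at most 50 mm and 8.59 degrees, less where a joint would pass 70% of its speed; a pose out of reach is approached as far as the arm can. A call with a number of a shift or a turn outside -1 to 1 is refused whole. A call with a gripper value outside its range is refused whole. The fingers move at their own pace and stop on an object; FORCE is the grip in N (left out, the last holds). Time passes only in rows, so rows that repeat a pose let the fingers close. It gives the time, the measured TCP pose, the force and the opening at its end, in the units of the state.
- telemetry.get_state(): the state, without advancing time (a new reading comes with each control period).
- imaging.read_camera(name): name is "scene" or "top"; returns a dict with "pixels" (480x640x3 uint8, red, green, blue), "vfov" (degrees; the focal length in pixels is half the picture's height over the tangent of half this angle, whatever the lens; pixels are square), "cx", "cy" (the principal point, pixels), "rvec" (rotation vector, rad) and "tvec" (3), from world to camera coordinates, as OpenCV has them. Camera axes: x right, y down, z forward; pixel columns grow to the right and rows downward; lengths in m; the calibration is good to about 2 mm. A picture is of the moment at which its call begins. There is no depth.
- ticket.sign_off(): hands the job in, once; it reports no verdict.
Trained networks look in a picture, given as the dict that the camera call returned (one of the last four; its "shot" number tells which), for a name from the list of things; names that differ only in an ending like _2 or _b are one class to them, and where a whole thing is asked for, a point or a joint stands for the part that bears it (a point fixed in the world has none). Each returns a list of dicts, best first, with "confidence" (0 to 1); they miss things now and then, are a little off and sometimes report something else, mostly with a low value. They report only what shows in the picture. A call takes as long as a camera call.
- finder.masks_of(label, picture): "pixels" (480x640 bool, what is visible of it) and "extent" ([left, top, right, bottom] in pixels, round what is visible of it).
- finder.pinpoint(label, picture): "location" ([row, column] in pixels: a listed point, or the origin of a listed thing).
The state is a dict: "time": time; "qpos": joint angles; "dq": joint speeds; "joint_efforts": joint torques, N m; "eef_pos": TCP position; "tcp_rot": TCP orientation; "contact_force": force on the tool from outside, world axes, zero at the start; "wrist_torque": the same for the moment, N m; "opening": opening from 0.0 (shut) to 1.0 (fully open).
Only numpy, scipy, OpenCV 4.12 (cv2) and the standard library are available. Lean on these libraries where they do the work, as an engineer would, in place of code of your own. Each camera call takes 0.05 s, during which the arm holds its last target.

## Working session

There is one attempt and no reset: what is moved stays moved. The work goes in short steps, Python scripts to look and compute and a shell command to move; the robot and the scene stay as the last step left them, time stands still between calls to the robot, and variables do not carry over. Pictures are saved under pics/ and viewed, and the job is handed in when it is done.

```bash
mkdir -p pics; cat > h.py <<'E'
import numpy as np, cv2
from plant import telemetry, imaging, finder, ctrl
def K(p):
    f=240/np.tan(np.radians(p['vfov'])/2); return np.array([[f,0,p['cx']],[0,f,p['cy']],[0,0,1]])
def P(p):
    R=cv2.Rodrigues(np.array(p['rvec'],float))[0]; return K(p)@np.c_[R,np.array(p['tvec'],float)]
def proj(p,X):
    h=P(p)@np.append(X,1); return h[:2]/h[2]
def tri(ps,uvs):
    A=[]
    for p,(u,v) in zip(ps,uvs):
        M=P(p); A+= [u*M[2]-M[0], v*M[2]-M[1]]
    x=np.linalg.svd(np.array(A))[2][-1]; return x[:3]/x[3]
def save(p,n): cv2.imwrite('pics/'+n,p['pixels'][:,:,::-1])
E
python3 - <<'E'
from h import *
s=imaging.read_camera('scene');t=imaging.read_camera('top')
save(s,'s0.png');save(t,'t0.png')
print({k:s[k] for k in s if k!='pixels'});print({k:t[k] for k in t if k!='pixels'})
for n in ['press','carriage_grip','lever_grip','lever_hinge','press_home','tip_box','tip_box2','pcr_rack','bottle','jar','pipette']:
    a=finder.pinpoint(n,s);b=finder.pinpoint(n,t)
    print(n,[(x['location'],round(x['confidence'],2)) for x in a[:2]],[(x['location'],round(x['confidence'],2)) for x in b[:2]])
    if a and b:
        u=a[0]['location'][::-1];v=b[0]['location'][::-1]
        X=tri([s,t],[u,v]);print('   ',X.round(4),np.round(proj(s,X)-u,1),np.round(proj(t,X)-v,1))
print(telemetry.get_state(),ctrl.grip_point_offset)
E
```

```text
{'vfov': 45.74366645855767, 'cx': 330.19258641924296, 'cy': 235.5446004417121, 'rvec': array([ 1.11110086,  2.1684666 , -1.1544151 ]), 'tvec': array([ 0.37018553, -0.10376417,  1.7133716 ]), 'shot': 1}
{'vfov': 57.389727830929864, 'cx': 323.31082436985724, 'cy': 242.43695038139356, 'rvec': array([ 2.12596898, -2.14110258,  0.24707054]), 'tvec': array([-0.05220996,  0.62493994,  1.05084784]), 'shot': 2}
press [([290.1, 264.8], 0.7)] [([238.9, 369.3], 0.66)]
    [ 0.6483 -0.185  -0.0074] [0.2 0. ] [ 0.3 -0.2]
carriage_grip [([236.4, 304.9], 0.91), ([288.3, 264.0], 0.73)] [([302.7, 380.8], 0.9)]
    [ 0.4719 -0.1996  0.047 ] [-0.2 -0. ] [-0.3  0.2]
lever_grip [([188.8, 339.5], 0.86)] [([248.7, 309.0], 0.85)]
    [ 0.5704 -0.0247  0.2868] [1.7 0.2] [ 2.5 -1.5]
lever_hinge [([270.2, 315.3], 0.86)] []
press_home [] [([277.7, 380.2], 0.59)]
tip_box [([268.6, 195.0], 0.66)] [([221.0, 443.3], 0.69), ([308.6, 451.7], 0.65)]
    [ 0.6918 -0.383  -0.0027] [-1.6 -0.6] [-2.   1.6]
tip_box2 [([268.6, 195.0], 0.66)] [([221.0, 443.3], 0.69), ([308.6, 451.7], 0.65)]
    [ 0.6918 -0.383  -0.0027] [-1.6
[... 424 characters left out ...]
[ 0.1 -0. ]
{'time': 1.2, 'qpos': array([-1.29099556e+00,  2.86286610e-01,  1.57672219e+00,  1.58501191e-05,
        1.27859060e+00, -1.50005690e-01]), 'dq': array([-0.00213288,  0.00014476, -0.00031188,  0.00089516, -0.00120313,
       -0.00010837]), 'joint_efforts': array([-4.97580932e-04, -4.05970037e+01, -2.92937708e+01, -1.47377364e-04,
        5.47622476e-04,  2.00217102e-05]), 'eef_pos': array([ 0.2812902 , -0.61357407,  0.23132177]), 'tcp_rot': array([ 9.76997523e-01,  2.13250652e-01,  7.35433341e-06, -3.85899126e-06]), 'contact_force': array([ 0.12717398, -0.95184116,  0.10154946]), 'wrist_torque': array([ 0.04044932, -0.00252773, -0.04350584]), 'opening': 1.0002845932376172} 0.0187
```

View pics/s0.png

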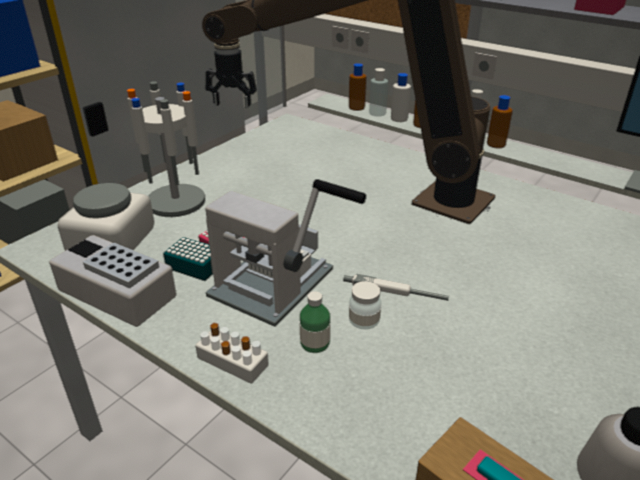

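View pics/t0.png

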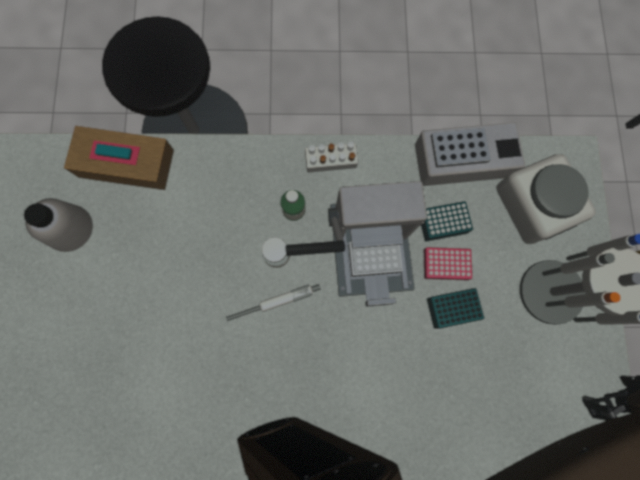

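The scene view shows the press at about (265,260), its handle bar at about (340,190) and the jar at (366,305). In the top view the push plate is at about (380,298) and the bar runs from (287,249) to (345,245). Next I fit the press pose and overlay it.

```bash
cat > fit.py <<'E'
from h import *
from scipy.optimize import least_squares
s=imaging.read_camera('scene');t=imaging.read_camera('top')
obs=[]
for p in (s,t):
    for n in ['press','carriage_grip','lever_grip','lever_hinge','press_home']:
        a=finder.pinpoint(n,p)
        if a and a[0]['confidence']>.5: obs.append((p,n,np.array(a[0]['location'][::-1])))
def pts(q):
    x,y,yaw,c,ly=q; R=cv2.Rodrigues(np.array([0,0,yaw]))[0]
    L=dict(press=[0,0,0],carriage_grip=[-.115-c,0,.0485],lever_grip=[.03-.17*np.cos(np.radians(55)),ly,.279],lever_hinge=[.03,ly,.14],press_home=[-.115,0,.0485])
    return {k:R@np.array(v)+[x,y,0] for k,v in L.items()},R
def f(q):
    d=pts(q)[0]; return np.concatenate([proj(p,d[n])-u for p,n,u in obs])
r=least_squares(f,[.648,-.185,.08,.06,.166],loss='soft_l1',f_scale=2)
print(r.x.round(4)); 
for o,e in zip(obs,f(r.x).reshape(-1,2)): print(o[0]['shot'],o[1],e.round(1))
d,R=pts(r.x); print({k:v.round(4) for k,v in d.items()})
o=np.array([r.x[0],r.x[1],0])
for p,n in((s,'s'),(t,'t')):
    im=cv2.resize(p['pixels'],None,fx=3,fy=3,interpolation=cv2.INTER_CUBIC)[:,:,::-1].copy()
    def poly(pp):
        q=np.array([proj(p,R@np.array(a)+o)*3 for a in pp]); cv2.polylines(im,[q.astype(int)],True,(0,255,255),1)
    poly([[-.15,-.1,.015],[-.15,.1,.015],[.1,.1,.015],[.1,-.1,.015]])
    poly([[-.015,-.093,.235],[-.015,.093,.235],[.075,.093,.235],[.075,-.093,.235]])
    c=-.115-r.x[3]; poly([[c-.007,-.035,.076],[c-.007,.035,.076],[c+.007,.035,.076],[c+.007,-.035,.076]])
    ly=r.x[4]; poly([[-.0675,ly-.05,.279],[-.0675,ly+.055,.279]])
    u=proj(p,d['press'])*3; x0=int(min(max(u[0]-350,0),1920-700));y0=int(min(max(u[1]-330,0),1440-560))
    cv2.imwrite(f'pics/fit_{n}{p["shot"]}.png',im[y0:y0+560,x0:x0+700])
    print(f'pics/fit_{n}{p["shot"]}.png',x0,y0)
E
python3 fit.py
```

```text
[ 0.6502 -0.1859  0.0568  0.0658  0.1628]
3 press [ 1.5 -0.7]
3 carriage_grip [-82.  -54.2]
3 lever_grip [-1.8  4.3]
3 lever_hinge [0.3 2.1]
4 press [ 0.7 -0.8]
4 carriage_grip [-0.8  0.3]
4 lever_grip [0.2 1.1]
4 press_home [-1.6  0.9]
{'press': array([ 0.6502, -0.1859,  0.    ]), 'carriage_grip': array([ 0.4697, -0.1962,  0.0485]), 'lever_grip': array([ 0.5735, -0.0272,  0.279 ]), 'lever_hinge': array([ 0.6709, -0.0216,  0.14  ]), 'press_home': array([ 0.5354, -0.1924,  0.0485])}
pics/fit_s3.png 442 534
pics/fit_t4.png 760 382
```

View pics/fit_t4.png

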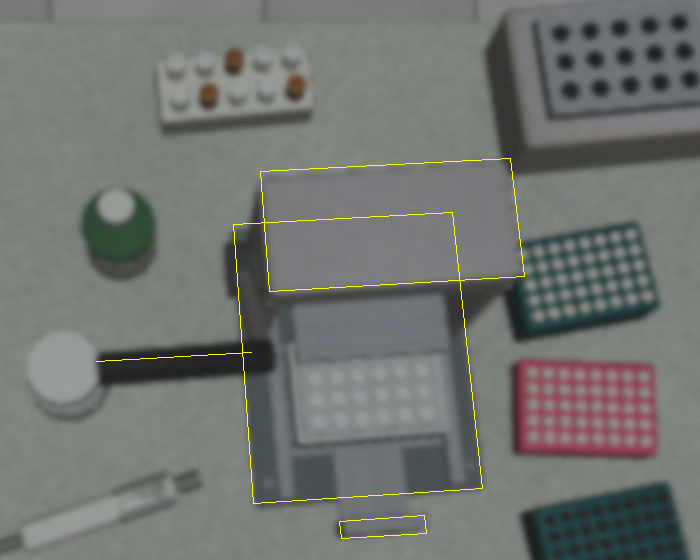

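View pics/fit_s3.png

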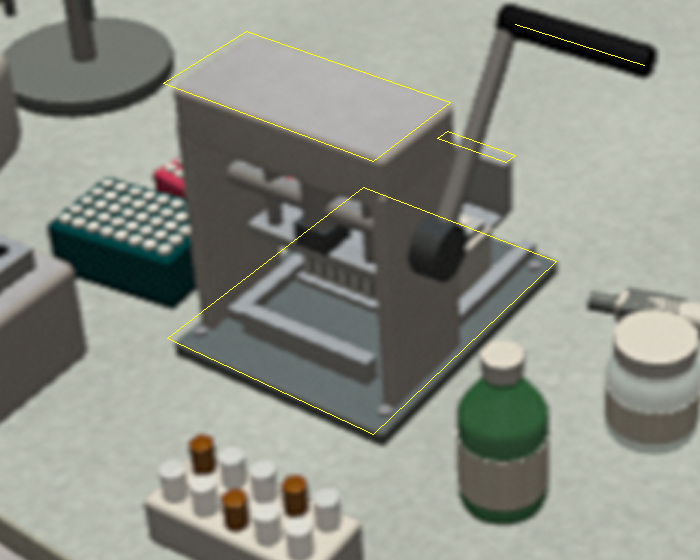

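The model overlay fits the press base, portal and push plate to 2–3 mm. The bar lies about 3 mm nearer the front than drawn. The carriage is about 66 mm short of home. Now I move to the front of the push plate.

```bash
cat >> h.py <<'E'
from scipy.spatial.transform import Rotation as Ro
YAW=.0568; O=np.array([.6502,-.1859,0])
def pw(v): return Ro.from_rotvec([0,0,YAW]).apply(v)+O
def wp(v): return Ro.from_rotvec([0,0,-YAW]).apply(np.array(v)-O)
def plan(target_press, down=True):
    st=telemetry.get_state(); R=Ro.from_quat(st['tcp_rot']); X=np.array(st['eef_pos'])
    d=R.inv().apply(pw(target_press)-X)
    # tool: y along press x, z down
    yt=np.array([np.cos(YAW),np.sin(YAW),0]); zt=np.array([0,0,-1.]); xt=np.cross(yt,zt)
    Rt=Ro.from_matrix(np.c_[xt,yt,zt]); rv=(R.inv()*Rt).as_rotvec()
    print('press pos',wp(X).round(4),'F',st['contact_force'].round(1),'t',round(st['time'],2),'q',st['qpos'].round(2))
    print('target w',pw(target_press).round(4),'shift units',(d/.15).round(3),'turn units',(rv/(np.pi/2)).round(4))
E
python3 -m crank '[[0.4,-0.4,0,0,0,0,0],[0.8,-0.8,0,0,0,0,0],[1,-1,0,0,0,0,0],[1,-1,0,0,0,0,0],[1,-1,0,0,0,0,0]]'
python3 -m crank '[[0.4,-0.4,0,0,0,-0.1,0],[0.8,-0.8,0,0,0,-0.2,0],[1,-1,0,0,0,-0.3,0],[1,-1,0,0,0,-0.4,0],[1,-1,0,0,0,-0.5,0],[1,-1,0,0,0,-0.6,0],[1,-1,0,0,0,-0.7,0],[1,-1,0,0,0,-0.763,0],[1,-1,0,0,0,-0.763,0]]'
python3 -c "
from h import *
plan([-.227,0,.15])"
```

```text
time: 2.3
eef_pos: [0.3564, -0.4107, 0.2313]
tcp_rot: [0.977, 0.215, 0.0, -0.001]
contact_force: [-0.2, -0.4, 0.2]
opening: 0.145
time: 3.2
eef_pos: [0.4292, -0.2163, 0.2316]
tcp_rot: [0.687, 0.727, -0.0, 0.0]
contact_force: [0.6, 0.6, -0.4]
opening: -0.002
press pos [-0.2224 -0.0179  0.2316] F [ 0.6  0.6 -0.4] t 3.2 q [-0.68 -0.15  2.04 -0.    1.25 -0.74]
target w [ 0.4236 -0.1988  0.15  ] shift units [ 0.119 -0.031  0.544] turn units [0.0002 0.0004 0.0002]
```

```bash
python3 -m crank '[[0.06,-0.02,0.3,0,0,0,0],[0.119,-0.04,0.6,0,0,0,0],[0.119,-0.04,0.8,0,0,0,0],[0.119,-0.04,0.8,0,0,0,0]]'
python3 -c "
from h import *
plan([-.227,0,.042])
s=imaging.read_camera('scene');t=imaging.read_camera('top')
a=np.vstack([cv2.resize(s['pixels'][100:340,180:420],(600,600))]);b=cv2.resize(t['pixels'][180:420,260:500],(600,600))
cv2.imwrite('pics/a1.png',cv2.resize(np.hstack([a,b])[:,:,::-1],(800,400)))"
```

```text
time: 3.6
eef_pos: [0.4188, -0.1963, 0.1067]
tcp_rot: [0.688, 0.726, -0.001, -0.005]
contact_force: [0.5, 0.3, -0.5]
opening: -0.002
press pos [-0.2316  0.0028  0.1067] F [ 0.5  0.3 -0.5] t 3.6 q [-0.66 -0.04  2.18 -0.    1.01 -0.71]
target w [ 0.4236 -0.1988  0.042 ] shift units [-0.021  0.034  0.431] turn units [-0.005  -0.0042 -0.0015]
```

View pics/a1.png

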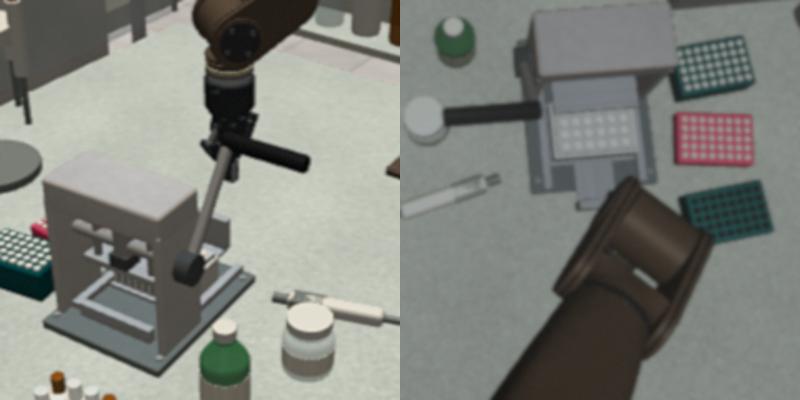

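The gripper hangs in front of the push plate (top view, about (620,215)), clear of the teal box at (725,210). Next it goes down and the push starts.

```bash
python3 -m crank '[[0,0.02,0.2,0,0,0,0],[-0.01,0.03,0.43,0,0,0,0],[-0.01,0.03,0.43,0,0,0,0],[-0.01,0.03,0.43,0,0,0,0]]'
python3 -c "
from h import *
plan([-.2,0,.042])"
```

```text
time: 4.1
eef_pos: [0.4277, -0.2007, 0.0488]
tcp_rot: [0.687, 0.727, 0.0, 0.001]
contact_force: [0.9, 0.7, 0.3]
opening: -0.002
press pos [-0.2229 -0.0021  0.0488] F [0.9 0.7 0.3] t 4.1 q [-0.65  0.08  2.19 -0.    0.87 -0.71]
target w [ 0.4505 -0.1973  0.042 ] shift units [0.014 0.153 0.045] turn units [ 0.0011  0.001  -0.0001]
```

```bash
python3 -m crank '[[0.005,0.04,0.01,0,0,0,0],[0.01,0.08,0.01,0,0,0,0],[0.012,0.12,0.01,0,0,0,0],[0.013,0.15,0.01,0,0,0,0],[0.014,0.18,0.01,0,0,0,0],[0.014,0.21,0.01,0,0,0,0],[0.014,0.24,0.01,0,0,0,0],[0.014,0.27,0.01,0,0,0,0],[0.014,0.3,0.01,0,0,0,0],[0.014,0.33,0.01,0,0,0,0],[0.014,0.36,0.01,0,0,0,0],[0.014,0.4,0.01,0,0,0,0]]'
python3 -c "
from h import *
plan([-.1365,0,.047])
s=imaging.read_camera('scene');t=imaging.read_camera('top')
a=np.vstack([cv2.resize(s['pixels'][100:340,180:420],(600,600))]);b=cv2.resize(t['pixels'][180:420,260:500],(600,600))
cv2.imwrite('pics/a2.png',cv2.resize(np.hstack([a,b])[:,:,::-1],(800,400)))"
```

```text
time: 5.3
eef_pos: [0.4866, -0.194, 0.0452]
tcp_rot: [0.687, 0.727, -0.0, -0.0]
contact_force: [-0.9, 0.1, -0.2]
opening: 0.001
press pos [-0.1638  0.0012  0.0452] F [-0.9  0.1 -0.2] t 5.3 q [-0.57  0.19  2.07 -0.    0.88 -0.63]
target w [ 0.5139 -0.1936  0.047 ] shift units [-0.008  0.182 -0.012] turn units [-0.0002 -0.0001  0.0004]
```

View pics/a2.png

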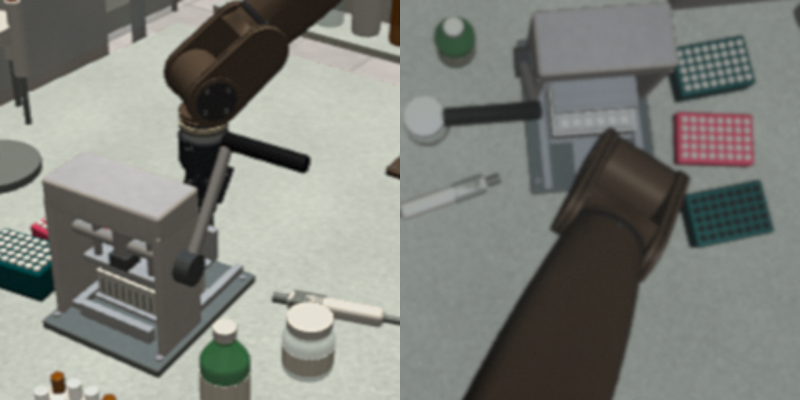

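The plate is sliding in: three rows of the cap mat showed in the top view before, now one or two. I continue gently towards the stop.

```bash
python3 -m crank '[[-0.002,0.02,0,0,0,0,0],[-0.004,0.04,0,0,0,0,0],[-0.006,0.06,0,0,0,0,0],[-0.008,0.08,0,0,0,0,0],[-0.008,0.1,0,0,0,0,0],[-0.008,0.12,0,0,0,0,0]]'
python3 -m crank '[[0,0.01,0,0,0,0,0],[0,0.02,0,0,0,0,0],[0,0.03,0,0,0,0,0]]'
python3 -m crank '[[0,0.01,0,0,0,0,0],[0,0.02,0,0,0,0,0]]'
python3 -m crank '[[0,0.01,0,0,0,0,0],[0,0.02,0,0,0,0,0]]'
python3 -c "
from h import *
plan([-.1365,0,.047])"
```

```text
time: 6.0
eef_pos: [0.5046, -0.1942, 0.0453]
tcp_rot: [0.686, 0.727, -0.0, -0.0]
contact_force: [-2.2, 0.5, -0.1]
opening: -0.002
time: 6.3
eef_pos: [0.5089, -0.1939, 0.0453]
tcp_rot: [0.686, 0.727, -0.0, -0.0]
contact_force: [-2.3, 0.2, -0.0]
opening: -0.001
time: 6.5
eef_pos: [0.5119, -0.1938, 0.0453]
tcp_rot: [0.687, 0.727, 0.0, -0.0]
contact_force: [-1.7, -0.3, 1.0]
opening: -0.001
time: 6.7
eef_pos: [0.5149, -0.1936, 0.0453]
tcp_rot: [0.687, 0.727, 0.0, -0.0]
contact_force: [-2.2, -0.3, 1.5]
opening: -0.0
press pos [-0.1355 -0.      0.0453] F [-2.2 -0.3  1.5] t 6.7 q [-0.54  0.25  2.    0.    0.89 -0.6 ]
target w [ 0.5139 -0.1936  0.047 ] shift units [ 0.    -0.007 -0.011] turn units [-0.     -0.      0.0004]
```

```bash

python3 -m crank '[[0,0.01,0,0,0,0,0],[0,0.02,0,0,0,0,0]]'
python3 -m crank '[[0,0.01,0,0,0,0,0],[0,0.02,0,0,0,0,0]]'
python3 -c "
from h import *
s=imaging.read_camera('scene');t=imaging.read_camera('top')
a=np.vstack([cv2.resize(s['pixels'][100:340,180:420],(600,600))]);b=cv2.resize(t['pixels'][180:420,260:500],(600,600))
cv2.imwrite('pics/a3.png',cv2.resize(np.hstack([a,b])[:,:,::-1],(800,400)))
for p in(s,t):
  print([(x['location'],x['confidence']) for x in finder.pinpoint('carriage_grip',p)], proj(p,pw([-.115,0,.0485]))[::-1])"
```

```text
time: 6.9
eef_pos: [0.5159, -0.1936, 0.0453]
tcp_rot: [0.686, 0.728, -0.002, -0.003]
contact_force: [-13.6, -1.7, 8.5]
opening: 0.001
time: 7.1
eef_pos: [0.5158, -0.1936, 0.0453]
tcp_rot: [0.685, 0.728, -0.005, -0.006]
contact_force: [-24.1, -3.4, 16.6]
opening: -0.001
[([249.4, 291.2], 0.62)] [248.23904966 291.42371612]
[([277.2, 378.2], 0.79)] [277.72376365 376.88517949]
```

View pics/a3.png

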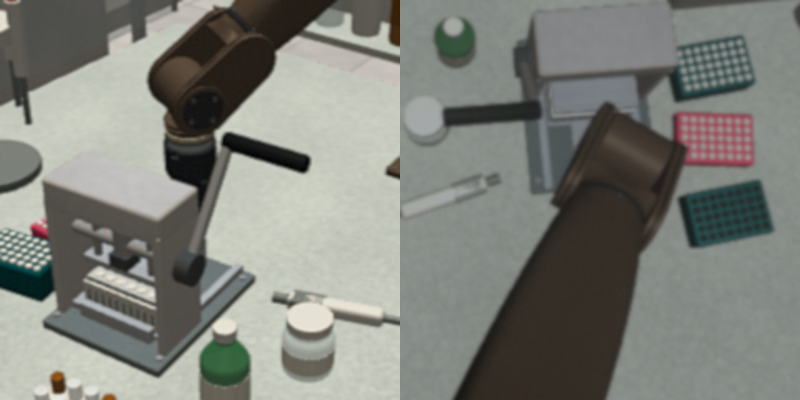

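The force rose sharply at press x = -134.5 mm, within 2 mm of the predicted home contact, and the finder puts carriage_grip on press_home in both views. I back off and go up.

```bash
python3 -m crank '[[0,-0.04,0,0,0,0,0],[0,-0.1,0,0,0,0,0],[0,-0.2,0,0,0,0,0],[0,-0.35,0,0,0,0,0],[0,-0.35,-0.3,0,0,0,0.3],[0,-0.35,-0.6,0,0,0,0.8],[0,-0.35,-1,0,0,0,0.8],[0,-0.35,-1,0,0,0,0.8],[0,-0.35,-1,0,0,0,0.8]]'
python3 -m crank '[[0,0,-0.3,0,0,0,0.8],[0,0,-0.6,0,0,0,0.8],[0,0,-0.95,0,0,0,0.8],[0,0,-0.95,0,0,0,0.8],[0,0,-0.95,0,0,0,0.8]]'
python3 -c "
from h import *
plan([-.0715,.172,.35])"
python3 fit.py
```

```text
time: 8.2
eef_pos: [0.4702, -0.1972, 0.1985]
tcp_rot: [0.686, 0.727, 0.001, 0.004]
contact_force: [-0.4, -0.1, -0.5]
opening: 0.796
time: 8.7
eef_pos: [0.4688, -0.1964, 0.3374]
tcp_rot: [0.686, 0.727, 0.0, 0.0]
contact_force: [0.1, 0.6, -1.2]
opening: 0.798
press pos [-1.817e-01 -2.000e-04  3.374e-01] F [ 0.1  0.6 -1.2] t 8.7 q [-0.6  -0.15  1.85  0.    1.45 -0.65]
target w [ 0.5691 -0.0182  0.35  ] shift units [ 1.147  0.736 -0.084] turn units [0.0005 0.0001 0.0006]
[ 6.494e-01 -1.835e-01  8.040e-02  5.000e-04  1.628e-01]
11 press [-3.9 -0.1]
11 carriage_grip [1.1 1.8]
11 lever_grip [1.4 1.4]
11 press_home [-0.8  1. ]
12 press [-1.9  1.1]
12 carriage_grip [0.2 0.1]
12 lever_grip [ 1.6 -0.1]
12 press_home [0.5 1.2]
{'press': array([ 0.6494, -0.1835,  0.    ]), 'carriage_grip': array([ 0.5342, -0.1928,  0.0485]), 'lever_grip': array([ 0.569 , -0.0266,  0.279 ]), 'lever_hinge': array([ 0.6662, -0.0188,  0.14  ]), 'press_home': array([ 0.5347, -0.1927,  0.0485])}
pics/fit_s11.png 445 534
pics/fit_t12.png 758 383
```

The carriage measures within about 0.5 mm of home. Now I move over the handle bar.

```bash
python3 -m crank '[[0.3,0,-0.1,0,0,0,0.8],[0.6,0.2,-0.1,0,0,0,0.8],[0.9,0.4,-0.1,0,0,0,0.8],[1,0.6,-0.1,0,0,0,0.8],[1,0.6,-0.1,0,0,0,0.8]]'
python3 -m crank '[[0.147,0.136,0,0,0,0,0.8],[0.147,0.136,0,0,0,0,0.8],[0.147,0.136,0,0,0,0,0.8]]'
python3 -c "
from h import *
plan([-.0705,.172,.258])
s=imaging.read_camera('scene');t=imaging.read_camera('top')
a=np.vstack([cv2.resize(s['pixels'][70:310,220:460],(600,600))]);b=cv2.resize(t['pixels'][150:390,200:440],(600,600))
cv2.imwrite('pics/a4.png',cv2.resize(np.hstack([a,b])[:,:,::-1],(800,400)))"
```

```text
time: 9.8
eef_pos: [0.5517, -0.0384, 0.3521]
tcp_rot: [0.685, 0.729, 0.0, -0.0]
contact_force: [-0.5, 0.4, -0.0]
opening: 0.803
time: 10.1
eef_pos: [0.5685, -0.0184, 0.3527]
tcp_rot: [0.686, 0.727, -0.0, -0.0]
contact_force: [-0.2, -0.3, 1.2]
opening: 0.797
press pos [-0.072   0.1718  0.3527] F [-0.2 -0.3  1.2] t 10.1 q [-0.21 -0.02  1.69 -0.    1.47 -0.27]
target w [ 0.57   -0.0182  0.258 ] shift units [0.001 0.011 0.631] turn units [-0.0005  0.0003  0.0008]
```

View pics/a4.png

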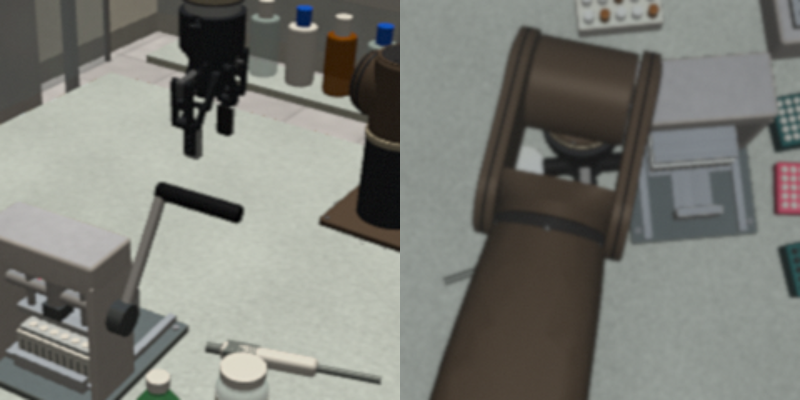

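In the scene view the open fingers, at about (192,150) and (225,125), straddle the bar at (200,200). I descend and close.

```bash
python3 -m crank '[[0,0.01,0.15,0,0,0,0.8],[0,0.01,0.3,0,0,0,0.8],[0,0.01,0.45,0,0,0,0.8],[0,0.01,0.55,0,0,0,0.8],[0,0.01,0.65,0,0,0,0.8],[0,0.01,0.65,0,0,0,0.8]]'
python3 -m crank '[[0,0,0,0,0,0,0.5],[0,0,0,0,0,0,0.3],[0,0,0,0,0,0,0.2],[0,0,0,0,0,0,0.1],[0,0,0,0,0,0,0.1],[0,0,0,0,0,0,0.1]]' 70
python3 -c "
from h import *
plan([-.0705,.172,.258])
s=imaging.read_camera('scene')
cv2.imwrite('pics/a5.png',cv2.resize(s['pixels'][70:310,220:460],(600,600))[:,:,::-1])"
```

```text
time: 10.8
eef_pos: [0.569, -0.0183, 0.2529]
tcp_rot: [0.687, 0.727, -0.001, -0.002]
contact_force: [0.8, -0.3, -0.2]
opening: 0.798
time: 11.4
eef_pos: [0.5693, -0.0183, 0.2569]
tcp_rot: [0.686, 0.728, -0.001, -0.001]
contact_force: [-4.7, -0.4, 3.7]
opening: 0.262
press pos [-0.0713  0.1719  0.2569] F [-4.7 -0.4  3.7] t 11.4 q [-0.21  0.04  1.81 -0.    1.3  -0.27]
target w [ 0.57   -0.0182  0.258 ] shift units [ 0.001  0.005 -0.007] turn units [-0.0018  0.0007  0.0014]
```

View pics/a5.png

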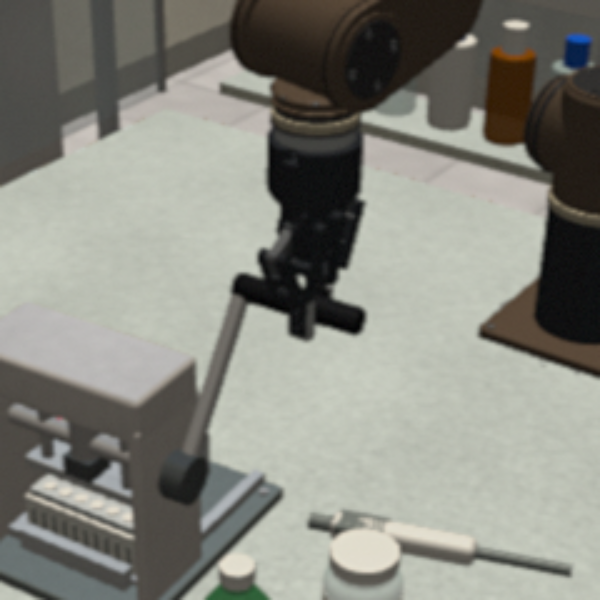

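The bar is held (opening 0.26, which is about 22–24 mm). I follow the arc down.

```bash
python3 -m crank '[[0,-0.039,0.029,0,0,0,0.1],[0,-0.078,0.06,0,0,0,0.1],[0,-0.115,0.093,0,0,0,0.1],[0,-0.151,0.127,0,0,0,0.1],[0,-0.185,0.163,0,0,0,0.1],[0,-0.218,0.2,0,0,0,0.1],[0,-0.249,0.239,0,0,0,0.1],[0,-0.278,0.278,0,0,0,0.1],[0,-0.305,0.32,0,0,0,0.1],[0,-0.331,0.362,0,0,0,0.1],[0,-0.331,0.362,0,0,0,0.1]]'
python3 -c "
from h import *
plan([-.0705,.172,.258])
s=imaging.read_camera('scene')
cv2.imwrite('pics/a6.png',cv2.resize(s['pixels'][70:310,220:460],(600,600))[:,:,::-1])"
```

```text
time: 12.55
eef_pos: [0.5255, -0.0217, 0.2074]
tcp_rot: [0.686, 0.728, 0.004, 0.007]
contact_force: [1.3, 0.8, 13.5]
opening: 0.259
press pos [-0.1152  0.171   0.2074] F [ 1.3  0.8 13.5] t 12.55 q [-0.23 -0.03  1.97  0.    1.18 -0.29]
target w [ 0.57   -0.0182  0.258 ] shift units [ 0.005  0.303 -0.332] turn units [0.0101 0.0025 0.0012]
```

View pics/a6.png

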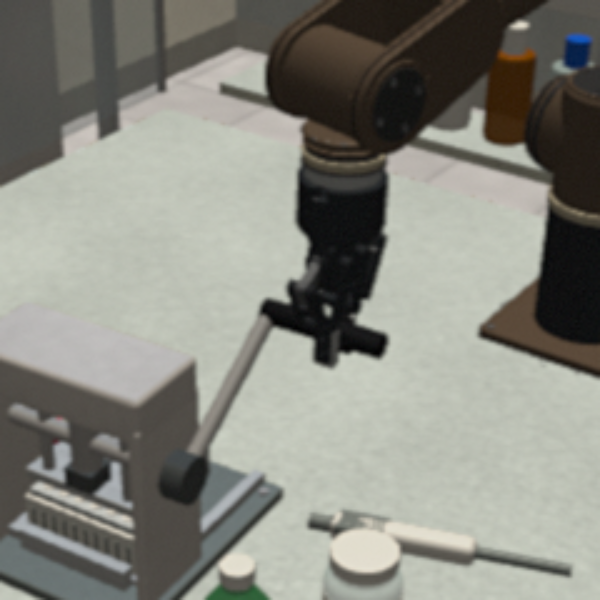

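```bash
python3 -m crank '[[0,-0.024,0.043,0,0,0,0.1],[0,-0.046,0.087,0,0,0,0.1],[0,-0.066,0.133,0,0,0,0.1],[0,-0.084,0.179,0,0,0,0.1],[0,-0.1,0.226,0,0,0,0.1],[0,-0.114,0.273,0,0,0,0.1],[0,-0.125,0.321,0,0,0,0.1],[0,-0.135,0.37,0,0,0,0.1],[0,-0.135,0.37,0,0,0,0.1]]'
python3 -m crank '[[0,-0.006,0.04,0,0,0,0.1],[0,-0.01,0.07,0,0,0,0.1]]'
python3 -m crank '[[0,-0.002,0.015,0,0,0,0.1],[0,-0.003,0.03,0,0,0,0.1]]'
python3 -c "
from h import *
plan([-.0705,.172,.258])
s=imaging.read_camera('scene')
cv2.imwrite('pics/a7.png',cv2.resize(s['pixels'][100:340,180:420],(600,600))[:,:,::-1])"
```

```text
time: 13.5
eef_pos: [0.502, -0.0234, 0.15]
tcp_rot: [0.686, 0.728, -0.0, 0.003]
contact_force: [-8.2, -2.3, 16.5]
opening: 0.257
time: 13.7
eef_pos: [0.5, -0.0236, 0.1399]
tcp_rot: [0.686, 0.728, -0.001, 0.002]
contact_force: [-14.5, -1.8, 22.0]
opening: 0.261
time: 13.9
eef_pos: [0.4991, -0.0236, 0.1349]
tcp_rot: [0.685, 0.728, -0.001, 0.001]
contact_force: [-10.7, -2.8, 15.7]
opening: 0.255
press pos [-0.1417  0.1706  0.1349] F [-10.7  -2.8  15.7] t 13.9 q [-0.25  0.    2.08 -0.    1.06 -0.31]
target w [ 0.57   -0.0182  0.258 ] shift units [ 0.005  0.474 -0.821] turn units [-0.0002  0.0025  0.0022]
```

View pics/a7.png

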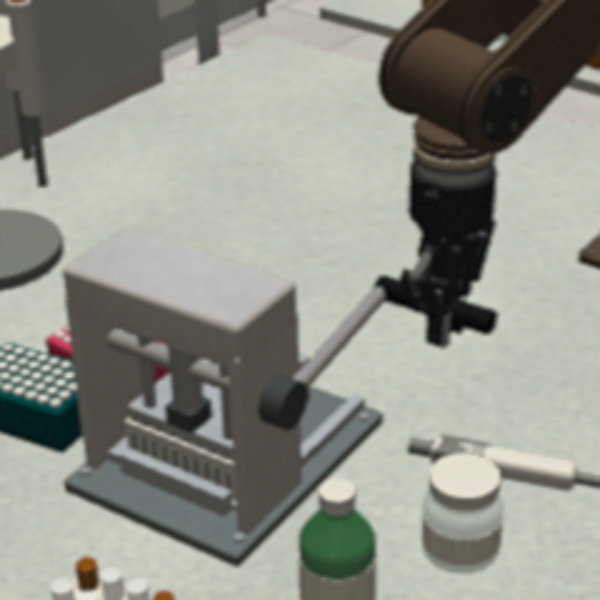

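```bash

python3 -m crank '[[0,0.01,0.01,0,0,0,0.1],[0,0.015,0.02,0,0,0,0.1]]'
python3 -m crank '[[0,0.0,0.015,0,0,0,0.1],[0,0.0,0.03,0,0,0,0.1]]'
python3 -m crank '[[0,0.0,0.015,0,0,0,0.1],[0,0.0,0.03,0,0,0,0.1]]'

```

```text
time: 14.15
eef_pos: [0.4984, -0.0236, 0.1311]
tcp_rot: [0.685, 0.728, -0.005, -0.002]
contact_force: [-23.0, -4.5, 22.7]
opening: 0.259
time: 14.35
eef_pos: [0.4977, -0.0236, 0.1255]
tcp_rot: [0.685, 0.728, -0.005, -0.002]
contact_force: [-20.6, -5.1, 18.0]
opening: 0.258
time: 14.55
eef_pos: [0.4974, -0.0236, 0.1224]
tcp_rot: [0.685, 0.729, -0.006, -0.003]
contact_force: [-28.8, -3.5, 32.4]
opening: 0.26
```

```bash
cat > look.py <<'E'
from h import *
import sys
plan([-.0705,.172,.258])
s=imaging.read_camera('scene');t=imaging.read_camera('top')
cv2.imwrite('pics/'+sys.argv[1],cv2.resize(s['pixels'][160:300,200:400],(800,560),interpolation=cv2.INTER_CUBIC)[:,:,::-1])
for n in ['lever_grip','carriage_grip']:
  for p in(s,t):
    for x in finder.pinpoint(n,p)[:1]:
      print(n,x['location'],x['confidence'])
for a in (0,5,10): 
  L=pw([.03-.17*np.cos(np.radians(a)),.1635,.14+.17*np.sin(np.radians(a))]); print(a,proj(s,L)[::-1].round(1),proj(t,L)[::-1].round(1))
E
python3 look.py a8.png
```

```text
press pos [-0.1433  0.1707  0.1224] F [-28.8  -3.5  32.4] t 14.55 q [-0.25  0.02  2.09 -0.01  1.04 -0.31]
target w [ 0.57   -0.0182  0.258 ] shift units [ 0.004  0.474 -0.91 ] turn units [-0.008   0.0021  0.0031]
lever_grip [223.7, 353.7] 0.93
carriage_grip [249.9, 290.1] 0.86
carriage_grip [279.1, 379.5] 0.62
0 [232.6 354.7] [288.3 313.7]
5 [227.3 354.8] [287.5 313.8]
10 [222.2 354.6] [286.  313.8]
```

View pics/a8.png

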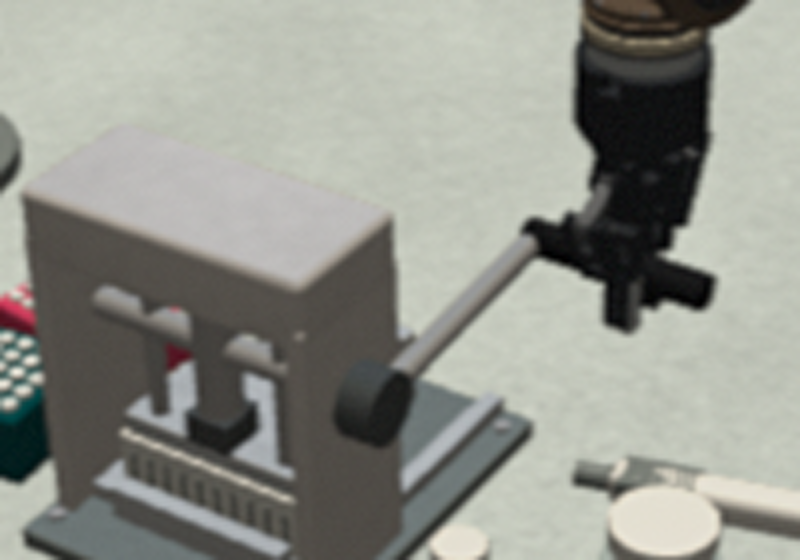

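```bash

python3 -m crank '[[0,-0.02,0.0,0,0,0,0.1],[0,-0.04,0,0,0,0,0.1]]' 110
python3 -m crank '[[0,0.0,0.015,0,0,0,0.1],[0,0.0,0.015,0,0,0,0.1]]'
python3 -m crank '[[0,0.0,0.015,0,0,0,0.1],[0,0.0,0.015,0,0,0,0.1]]'
python3 look.py a9.png

```

```text
time: 15.05
eef_pos: [0.4979, -0.0238, 0.1242]
tcp_rot: [0.686, 0.728, 0.001, 0.004]
contact_force: [0.7, 0.7, 13.4]
opening: 0.256
time: 15.25
eef_pos: [0.4979, -0.0237, 0.1229]
tcp_rot: [0.685, 0.728, 0.001, 0.004]
contact_force: [-8.6, -0.1, 22.7]
opening: 0.253
time: 15.45
eef_pos: [0.4978, -0.0238, 0.1222]
tcp_rot: [0.685, 0.728, 0.0, 0.003]
contact_force: [-14.6, 0.8, 30.6]
opening: 0.256
press pos [-0.1429  0.1705  0.1222] F [-14.6   0.8  30.6] t 15.45 q [-0.25  0.01  2.1  -0.    1.03 -0.31]
target w [ 0.57   -0.0182  0.258 ] shift units [ 0.004  0.487 -0.903] turn units [0.003  0.0026 0.0025]
lever_grip [223.4, 353.2] 0.58
carriage_grip [248.3, 292.3] 0.75
carriage_grip [276.6, 378.1] 0.94
0 [232.6 354.7] [288.3 313.7]
5 [227.3 354.8] [287.5 313.8]
10 [222.2 354.6] [286.  313.8]
```

View pics/a9.png

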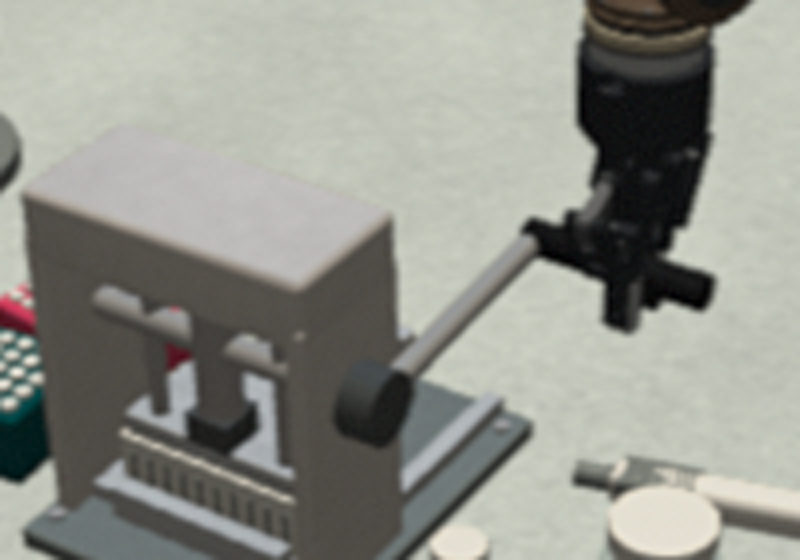

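```bash
python3 -c "
from h import *
s=imaging.read_camera('scene')
for a in (55,12,8,5,2):
  for yy in (-.058,.055):
    print(a,yy,proj(s,pw([.03-.17*np.cos(np.radians(a)),.1628+yy,.14+.17*np.sin(np.radians(a))])).round(1),end=' ')
  print()
im0=cv2.imread('pics/s0.png'); im=s['pixels'][:,:,::-1]
o=[]
for i in(im0,im):
  o.append(cv2.resize(i[165:255,290:390],(400,360),interpolation=cv2.INTER_CUBIC))
cv2.imwrite('pics/b1.png',np.hstack(o))
"
```

```text
55 -0.058 [315.9 185.1] 55 0.055 [362.3 199.8] 
12 -0.058 [332.4 212.9] 12 0.055 [375.6 227.4] 
8 -0.058 [332.8 216.8] 8 0.055 [375.8 231.4] 
5 -0.058 [333.  219.8] 5 0.055 [375.8 234.5] 
2 -0.058 [333.1 222.9] 2 0.055 [375.7 237.6]
```

View pics/b1.png

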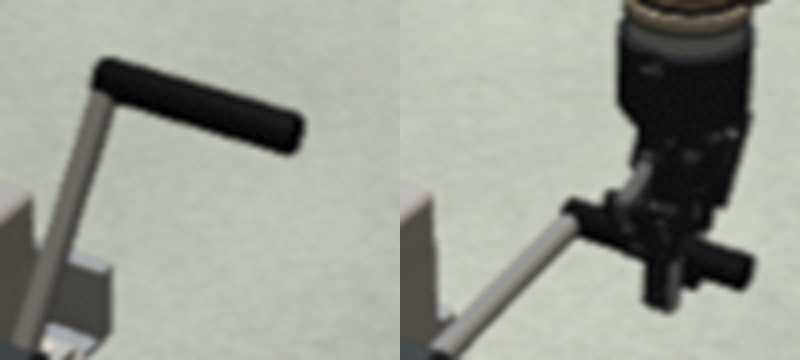

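Correcting for the offset seen at rest, the bar ends at about (333,219.8) and (376,234) match the 5° stop position. The force also rises with almost no motion. I press slightly more to be sure, then come back up along the arc.

```bash

python3 -m crank '[[0,-0.015,0.015,0,0,0,0.1],[0,-0.02,0.025,0,0,0,0.1],[0,-0.02,0.025,0,0,0,0.1]]'
python3 look.py a10.png

```

```text
time: 16.1
eef_pos: [0.498, -0.0238, 0.1218]
tcp_rot: [0.685, 0.728, 0.003, 0.006]
contact_force: [-13.4, 3.5, 40.1]
opening: 0.26
press pos [-0.1428  0.1705  0.1218] F [-13.4   3.5  40.1] t 16.1 q [-0.25  0.01  2.1  -0.    1.02 -0.31]
target w [ 0.57   -0.0182  0.258 ] shift units [ 0.004  0.493 -0.902] turn units [0.008  0.0028 0.0023]
lever_grip [225.1, 352.4] 0.9
carriage_grip [248.7, 291.3] 0.63
carriage_grip [274.7, 378.1] 0.82
0 [232.6 354.7] [288.3 313.7]
5 [227.3 354.8] [287.5 313.8]
10 [222.2 354.6] [286.  313.8]
```

View pics/a10.png

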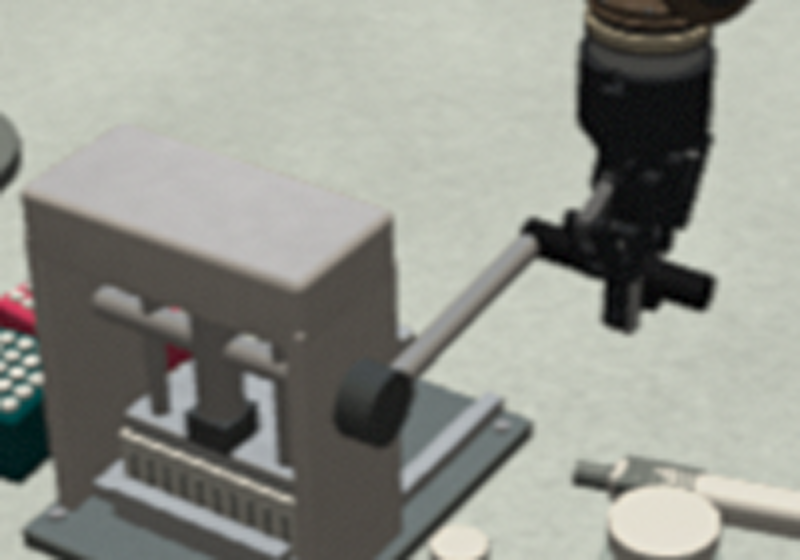

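```bash

python3 -m crank '[[0,0.03,-0.05,0,0,0,0.1],[0,0.045,-0.066,0,0,0,0.1],[0,0.051,-0.115,0,0,0,0.1],[0,0.058,-0.164,0,0,0,0.1],[0,0.068,-0.213,0,0,0,0.1],[0,0.079,-0.261,0,0,0,0.1],[0,0.093,-0.308,0,0,0,0.1],[0,0.109,-0.355,0,0,0,0.1],[0,0.127,-0.401,0,0,0,0.1],[0,0.147,-0.447,0,0,0,0.1],[0,0.169,-0.491,0,0,0,0.1],[0,0.193,-0.534,0,0,0,0.1]]' 60
python3 look.py a11.png

```

```text
time: 17.6
eef_pos: [0.5166, -0.0222, 0.1917]
tcp_rot: [0.685, 0.728, -0.006, -0.004]
contact_force: [-15.7, -5.5, 13.8]
opening: 0.257
press pos [-0.1241  0.171   0.1917] F [-15.7  -5.5  13.8] t 17.6 q [-0.24 -0.02  1.99 -0.01  1.18 -0.29]
target w [ 0.57   -0.0182  0.258 ] shift units [ 0.003  0.351 -0.447] turn units [-0.0092  0.0019  0.003 ]
lever_grip [204.3, 351.1] 0.75
lever_grip [275.6, 375.5] 0.2
carriage_grip [277.0, 376.4] 0.98
0 [232.6 354.7] [288.3 313.7]
5 [227.3 354.8] [287.5 313.8]
10 [222.2 354.6] [286.  313.8]
```

View pics/a11.png

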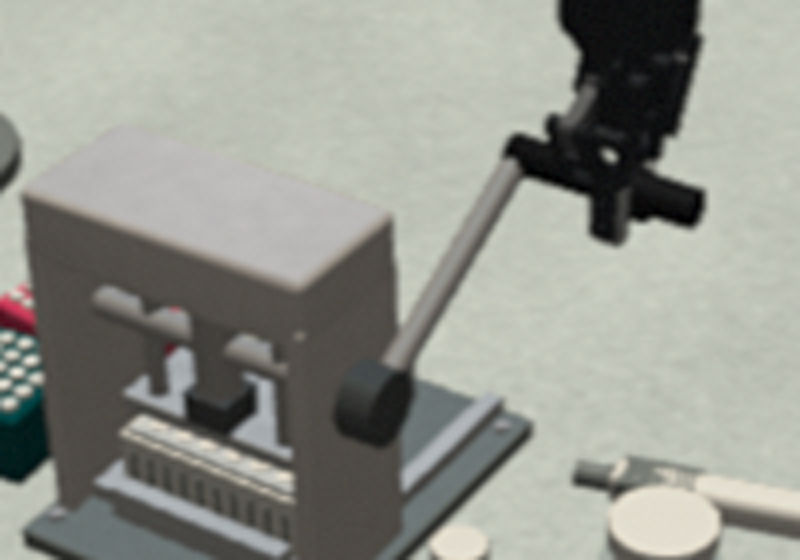

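```bash

python3 -m crank '[[0,0.02,-0.043,0,0,0,0.1],[0,0.04,-0.084,0,0,0,0.1],[0,0.068,-0.124,0,0,0,0.1],[0,0.1,-0.162,0,0,0,0.1],[0,0.134,-0.2,0,0,0,0.1],[0,0.168,-0.235,0,0,0,0.1],[0,0.203,-0.27,0,0,0,0.1],[0,0.24,-0.302,0,0,0,0.1],[0,0.28,-0.333,0,0,0,0.1],[0,0.32,-0.362,0,0,0,0.1],[0,0.325,-0.362,0,0,0,0.1],[0,0.325,-0.362,0,0,0,0.1]]' 40
python3 look.py a12.png

```

```text
time: 19.1
eef_pos: [0.5675, -0.0186, 0.2532]
tcp_rot: [0.685, 0.728, -0.003, -0.001]
contact_force: [-18.3, 1.3, 26.2]
opening: 0.254
press pos [-0.0731  0.1717  0.2532] F [-18.3   1.3  26.2] t 19.1 q [-0.21  0.04  1.82 -0.    1.29 -0.27]
target w [ 0.57   -0.0182  0.258 ] shift units [ 0.002  0.017 -0.032] turn units [-0.0034  0.0017  0.0025]
lever_grip [191.1, 339.3] 0.6
carriage_grip [246.0, 289.6] 0.86
carriage_grip [277.0, 379.9] 0.55
0 [232.6 354.7] [288.3 313.7]
5 [227.3 354.8] [287.5 313.8]
10 [222.2 354.6] [286.  313.8]
```

View pics/a12.png

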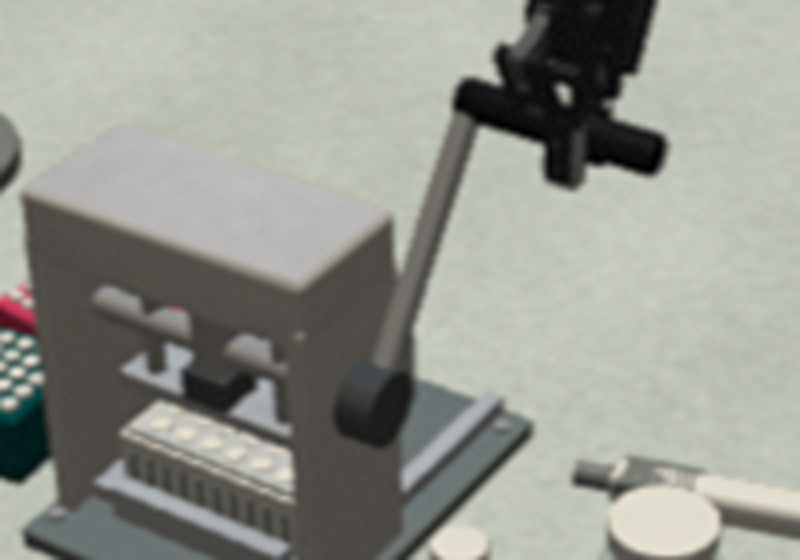

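The handle is back near rest and the platen is raised. I release slowly and lift clear.

```bash

python3 -m crank '[[0,0.01,0,0,0,0,0.35],[0,0.02,0,0,0,0,0.5],[0,0.02,0,0,0,0,0.8],[0,0.02,0,0,0,0,0.8],[0,0.02,0,0,0,0,0.8]]'
python3 -m crank '[[0,0,-0.1,0,0,0,0.8],[0,0,-0.2,0,0,0,0.8],[0,0,-0.4,0,0,0,0.8],[0,0,-0.6,0,0,0,0.8],[0,0,-0.8,0,0,0,0.8],[0,0,-0.8,0,0,0,0.8]]'
python3 -m crank '[[0,-0.3,0,0,0,0,0.8],[0,-0.6,0,0,0,0,0.8],[0,-0.7,0,0,0,0,0.8],[0,-0.7,0,0,0,0,0.8]]'
python3 look.py a13.png; python3 fit.py
python3 -c "
from h import *
t=imaging.read_camera('top');save(t,'t13.png');s=imaging.read_camera('scene');save(s,'s13.png')
a=finder.pinpoint('lever_grip',s);print(a[0])
"

```

```text
time: 19.9
eef_pos: [0.5722, -0.0179, 0.2438]
tcp_rot: [0.686, 0.727, -0.0, -0.001]
contact_force: [0.4, -0.3, 0.1]
opening: 0.798
time: 20.5
eef_pos: [0.5744, -0.0184, 0.3729]
tcp_rot: [0.686, 0.727, 0.003, 0.006]
contact_force: [0.6, 0.1, -0.1]
opening: 0.799
time: 20.9
eef_pos: [0.4662, -0.024, 0.3657]
tcp_rot: [0.687, 0.727, 0.0, 0.001]
contact_force: [0.2, -0.3, 0.4]
opening: 0.801
press pos [-0.1745  0.1721  0.3657] F [ 0.2 -0.3  0.4] t 20.9 q [-0.27 -0.26  1.89 -0.    1.51 -0.33]
target w [ 0.57   -0.0182  0.258 ] shift units [-0.     0.692  0.719] turn units [0.0013 0.0005 0.0001]
lever_grip [188.4, 339.2] 0.75
carriage_grip [247.2, 293.6] 0.87
carriage_grip [278.8, 377.5] 0.72
0 [232.6 354.7] [288.3 313.7]
5 [227.3 354.8] [287.5 313.8]
10 [222.2 354.6] [286.  313.8]
[ 0.6506 -0.1819  0.1005  0.0021  0.1636]
31 press [ 1.7 -2. ]
31 carriage_grip [-0.8 -2.7]
31 lever_grip [4.3 3.3]
31 lever_hinge [0.8 1.5]
31 press_home [-0.3  4.1]
32 press [ 0.3 -2.9]
32 carriage_grip [-0.2 -0.4]
32 lever_grip [1.6 4.9]
32 lever_hinge [ 23.8 -80. ]
32 press_home [-0.3  0.5]
{'press': array([ 0.6506, -0.1819,  0.    ]), 'carriage_grip': array([ 0.5341, -0.1936,  0.0485]), 'lever_grip': array([ 0.567 , -0.0259,  0.279 ]), 'lever_hinge': array([ 0.6641, -0.0161,  0.14  ]), 'press_home': array([ 0.5362, -0.1934,  0.0485])}
pics/fit_s31.png 445 536
pics/fit_t32.png 756 381
{'location': [190.3, 338.7], 'confidence': 0.84}
```

View pics/a13.png

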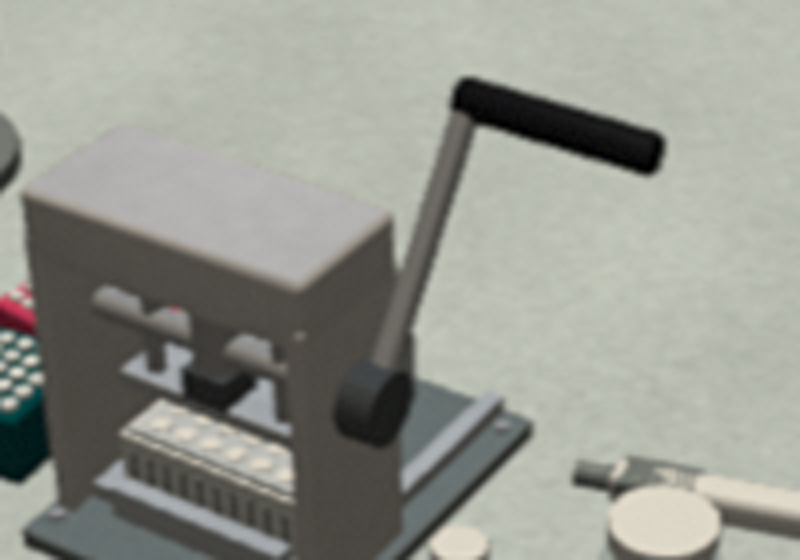

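View pics/t13.png

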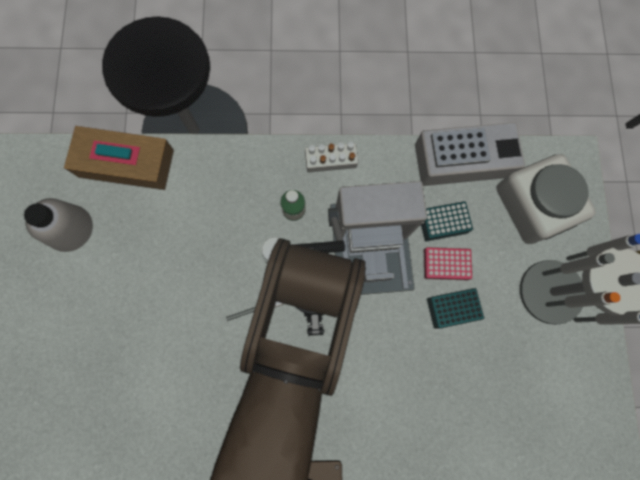

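View pics/s13.png

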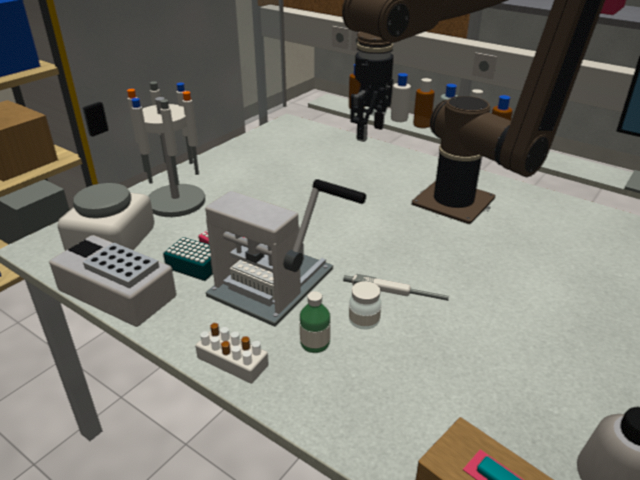

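```bash
python3 -c "
import cv2,numpy as np
o=[]
for f,(dx,dy) in (('fit_s11',(445,534)),('fit_s31',(445,536))):
  i=cv2.imread('pics/'+f+'.png'); y=3*225-dy; x=3*225-dx
  o.append(cv2.resize(i[y:y+210,x:x+210],(400,400)))
for f,(dx,dy) in (('fit_t12',(758,383)),('fit_t32',(756,381))):
  i=cv2.imread('pics/'+f+'.png'); y=3*225-dy; x=3*340-dx
  o.append(cv2.resize(i[y:y+230,x:x+230],(400,400)))
cv2.imwrite('pics/c1.png',cv2.resize(np.vstack([np.hstack(o[:2]),np.hstack(o[2:])]),(600,600)))"
```

```text
(no output)
```

View pics/c1.png

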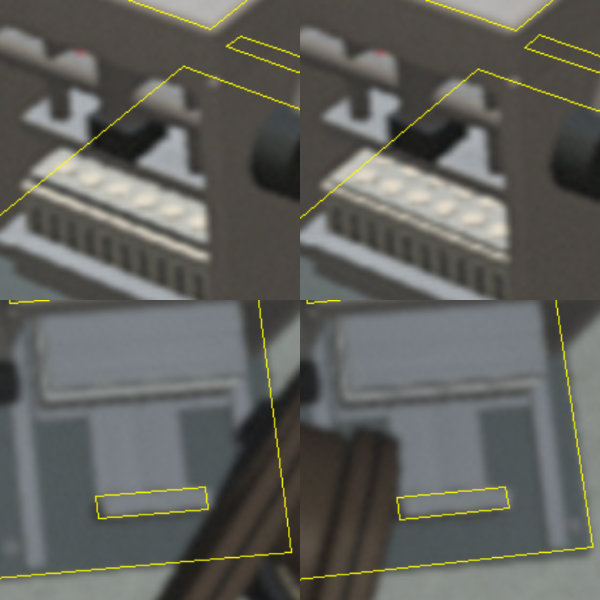

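In the crops the mat sits visibly lower after pressing: the dark gap over the plate rim has closed to a thin line. The carriage hasn't moved, the handle is at its rest position, and the bystanders are where they were. I hand the job in.

```bash
python3 -c "
from plant import ticket; print(ticket.sign_off())"
```

```text
the job is handed in; nothing more can be done
None
```

The plate is home in the press, the cap mat is pressed on, and the handle is back up at rest. I handed the job in at about 21 s on the robot's clock, with the gripper open and touching nothing.

- **Carriage:** I pushed it with closed fingers until the force jumped to about 24 N, within 2 mm of the predicted home position. After backing off, it measured 0.5 mm from home. A second check at the end gave 2.1 mm, but that fit was noisier (larger errors, press angle off). Before-and-after pictures show no movement.
- **Handle:** I gripped the bar and followed its arc down. At the bottom the vertical force rose from 13 to 40 N over about 2.4 mm of tool travel. The bar's position in the picture matched the 5° stop to within about 1°. The bar slipped about 10 mm in the grip on the way down, so I judged the stop from the force and the picture. I then led the handle back up and released it, and the finder put it within 2 pixels of where it started.
- **Cap mat:** it sits visibly lower than before, with the gap above the plate nearly closed. I did not measure the depth directly; that it is fully down follows from the handle reaching its stop.
- **Other things on the bench:** those visible in the last pictures look unmoved. I did not measure them again, and the arm hid part of the pipette and jar in the top view, though both show in the scene view.

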